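# Hook the cold cap off a grinding jar and press it home in its rest

### The arm

A 7-joint arm with a two-finger parallel gripper is mounted at the origin on the work surface. World frame = base frame: x ahead of the robot, y to its left, z up, the work surface at z = 0. Lengths are in m, angles in degrees, forces in N, time in s.
With the tool pointing down it reaches from about 0.425 to 0.875 m from the base axis. Payload 4.7 kg.
Tool frame: the origin (TCP) lies at the very end of the fingers, on their centre line; the grasp point (between the pads) lies 19 mm behind it; z points along the fingers, y is the line along which they close (so a half turn about z gives the same grasp; the last joint's range is limited). The gripper opens to 87 mm and grips with 3 to 60 N. Pads are 19 mm wide; open, the fingers measure 117 mm over their backs; the gripper's body (75 mm by 190 mm) begins 51 mm behind the grasp point.
Start: joints at [-73.734, 18.392, -4.016, 83.108, 1.295, 78.541, -3.26], TCP at [0.173, 0.626, 0.223] pointing down, gripper open.
Joint ranges: [-163.93, 163.93], [-17.29, 119.83], [-79.2, 71.16], [3.27, 140.29], [-89.18, 269.18], [5.43, 117.66], [-154.24, 154.24]. Speed limits (degrees/s): [147.25, 147.25, 180, 180, 180, 180, 180].

### API

Orientations are given as [roll, pitch, yaw] about the fixed x, y, z axes, in that order (R = Rz(yaw) Ry(pitch) Rx(roll)).
In Python, from cell import get_obs, eyes, env gives the robot as it stands.
- The arm moves only by the tool servo_tool, never from a script. Its argument "series" is a list that holds one entry, the list of rows, each a list of 7 numbers: the shift along the tool's x, y, z in units of 300 mm (1.0 is 300 mm), then the turn, a rotation vector about the tool's x, y, z in units of pi rad (1.0 is pi rad), then the opening, from 0 (shut) to 1 (fully open). In form: [[[tx, ty, tz, wx, wy, wz, gripper], ...]]. A call has 1 to 12 rows; each row is the pose to reach, as a shift and turn from the pose commanded when the call began, along the tool's axes at that moment, turning the shorter way round; what a row does not reach only later rows make up. A row lasts 1/12 s, in which the tool goes at most 41.7 mm and 7.16 degrees, less where a joint would pass 70% of its speed; a pose out of reach is approached as far as the arm can. A call with a number of a shift or a turn outside -1 to 1 is refused whole. A call with a gripper value outside its range is refused whole. The fingers move at their own pace and stop on an object; "grip_force" is the grip in N (left out, the last holds). Time passes only in rows, so rows that repeat a pose let the fingers close. It gives the time, the measured TCP pose, the force, the opening and the grip force at its end, in the units of the state.
- get_obs(): the state, without advancing time (a new reading comes with each control period).
- eyes.read_camera(name): name is "scene" or "top" or "wrist"; returns a dict with "frame" (400x640x3 uint8, red, green, blue), "depth" (400x640 float32, m along the optical axis (not along the pixel's ray), 0 where there is no reading), "fx", "fy", "cx", "cy" (pixels), "origin" and "rotation" of the camera in the world; the wrist camera has in their place "mount" (4x4, takes a point from camera to tool coordinates, whose origin is the TCP and whose axes are the flange's). Camera axes: x right, y down, z forward; pixel columns grow to the right and rows downward; lengths in m; the calibration is good to about 2 mm. A picture is of the moment at which its call begins: read the wrist's pose just before it.
- env.sign_off(): hands the job in; it is judged then, once.
The state is a dict: "time_s": time; "qpos": joint angles; "joint_velocities": joint speeds; "effort": joint torques, N m; "tool_pos": TCP position; "tool_rot": TCP orientation; "force": force on the tool from outside, world axes, zero at the start; "wrist_torque": the same for the moment, N m; "grip_width": finger opening in m; "grasp_force": force on a finger pad.
Only numpy, scipy, OpenCV 4.12 (cv2) and the standard library are available. Lean on these libraries where they do the work, as an engineer would, in place of code of your own. Each camera call takes 0.05 s, during which the arm holds its last target. There are 200 camera calls.

### The job

The blue cap on the steel jar is cryogenically cold, so keep the gripper off the cap and the jar: take the yellow-handled hook from its stand, hook the cap by its wire bail and lift it off the jar. Carry it slowly, without dropping or swinging it, to the white cap rest, whose cup may be clamped at any height: set it flat on the orange seat, press it gently down with the hook until the stiff seat bottoms out, and hang the hook back in its stand, handle up. Leave the jar standing where it is and do not disturb the three other items.

Things in the scene. Friction and masses are not known exactly. Their poses are not given: they have to be found in the camera images.
- hook: Loose hand hook, 156 mm tall, 150 g, upright in its stand. Origin: on the rod's axis at its very bottom; z up along the rod. Rod 10 mm thick; square black collar 36 x 36 mm from z 100 to 106 mm; yellow square handle 24 x 24 mm from z 106 to 156 mm, to be gripped just above the collar. At the bottom a foot runs towards the hook's -x.
- stand: Fixed dark steel stand. Origin: on the table below the rod's place; z up. Two level prongs (x -25 to 45 mm, top at z 115 mm) leave a slot 18 mm wide, open upwards and to -x. The hook hangs by its collar on them, origin 15 mm above the stand's, foot towards the stand's -x; it goes straight up and down. Base plate 10 mm thick; at x 42 to 54 mm two posts and a crossbar, no higher than the prongs.
- jar: Steel grinding jar with a blue band, 0.8 kg, loose, standing on the table. Origin: centre of its underside; z up. Foot 76 mm in diameter, body 64 mm in diameter to z 50 mm, neck 50 mm in outer diameter up to the rim at z 75 mm.
- cap: Blue cap, about 110 to 220 g, lying loosely over the jar's neck, origin 59 mm above the jar's. Origin: centre of its lower edge; z up. Outer diameter 64 mm, inner 56 mm, height 22 mm, flat top 6 mm thick.
- dock: Cap rest: fixed square white foot, 110 x 110 x 10 mm; origin: centre of its underside; z up. Over its centre a round white cup is clamped, 0 to 20 mm above its lowest place; this height differs each time and is not reported: find it by touch or sight. At its lowest the cup's rim is at z 50 mm. Inner diameter 76 mm, flaring to 92 mm at the rim. In it lies the orange seat, a disc 73 mm wide.
- cap_seat (a joint): Travel of the orange seat down inside the cup, in m: 0 when up (its top 20 mm below the cup's rim), 0.012 when it bottoms out (32 mm below the rim). It is stiff: about 7 N are needed to push it down, and it stays where it is left.
- amber_jar: Bystander: amber glass jar, 44 mm in diameter, 65 mm tall. Origin: centre of its underside.
- carton: Bystander: cardboard carton 60 x 80 x 45 mm. Origin: centre of its underside.
- steel_vial: Bystander: metal vial with a green band, 40 mm in diameter, 54 mm tall. Origin: centre of its underside.
- hook_foot (a point): Middle of the top of the hook's level foot, where a bail should hang: 17 mm from the rod's axis towards the hook's -x, 10 mm above its bottom. The foot is 10 mm thick; its tip turns up, ending 39 mm from the axis with its top 20 mm above the bottom.
- cap_bail (a point): Peak of the cap's bail (wire centre line), 66 mm above the cap's origin. The 6 mm steel wire stands over the cap like a gate in the cap's y-z plane: legs at y -24 and 24 mm, crossbar rising from z 56 mm at the legs to the peak. The opening is 41 mm high in the middle and is passed along the cap's x, from either side.
There are look-alikes about, which are no part of the job. What is shaped like the dock but red is not meant.

How it is judged (in metres and radians):
On the way, in this order (a step that is already met when the one before it is completed fails the run):
1. the cap hangs on the hook, lifted clear of the jar (at least 25 mm up) (z of cap in the frame of jar above 0.084 m and contact force between cap and hook above 0.4 N and contact force between cap and jar below 0.05 N), for 0.2 s.
2. the hook presses the cap, level in the cap rest, down until the seat bottoms out (within 1.5 mm) (value of joint cap_seat above 0.0105 m and contact force between cap and hook above 2 N and horizontal distance between cap and dock below 0.009 m and angle between cap's own z axis and vertical below 0.12 rad).
At the end, for the whole second after the job is handed in: The cap rests level (0.08 rad) in the cup, within 9 mm of the rest's centre, its seat within 1.5 mm of the stop; the hook hangs still and upright (0.12 rad) in its stand, within 25 mm of its place and 5 mm of its height; the jar stands upright (value of joint cap_seat above 0.0105 m and horizontal distance between cap and dock below 0.009 m and angle between cap's own z axis and vertical below 0.08 rad and linear speed of each of cap, hook below 0.02 m/s and horizontal distance between hook and stand below 0.025 m and z of hook in the frame of stand between 0.01 and 0.02 m and angle between hook's own z axis and vertical below 0.12 rad and angle between jar's own z axis and vertical below 0.1 rad and contact force between cap and dock above 0.4 N); the robot touches nothing.
It fails at once if the gripper or arm touches the cold cap or jar (contact force between any of the fingers, the arm and cap above 0.5 N or contact force between any of the fingers, the arm and jar above 0.5 N).
It fails at once if the cap is dropped or flung (faster than 0.8 m/s) (linear speed of cap above 0.8 m/s).
It fails at once if the hook bears on the cap with more than 40 N (contact force between hook and cap above 40 N).
It fails at once if the jar is shoved more than 25 mm or tipped more than 0.25 rad (distance of jar from where it was at the start of the episode above 0.025 m or angle between jar's own z axis and vertical above 0.25 rad).
It fails at once if a bystander is moved more than 15 mm (distance of any of amber_jar, carton, steel_vial from where it was at the start of the episode above 0.015 m).
It also fails if it takes over 67 s, if anything falls off the work surface, if the arm or the gripper's body presses on something with over 40 N, if the wrist force passes 120 N, or if a joint passes its speed limit or range.

## Working session

There is one attempt and no reset: what is moved stays moved. The work goes in short steps, Python scripts to look and compute and a tool call to move; the robot and the scene stay as the last step left them, time stands still between calls to the robot, and variables do not carry over. Pictures are saved under pics/ and viewed, at most 10 in all, crops included, and the job is handed in when it is done.

Besides the shell and the picture viewer there is one more tool, called after "Request:" by a JSON object that holds its "method" and its "body", one argument or row to a line. servo_tool: Moves the arm, as the interface text tells. Shifts and turns lie within -1 to 1; 1 stands for 300 mm of shift or pi rad of turn. Its arguments: {"type":"object","properties":{"series":{"type":"array"},"grip_force":{"type":"number"}},"required":["series"]}

```bash
ls; mkdir -p pics; python3 - <<'E'
from cell import get_obs,eyes
import cv2,numpy as np
print(get_obs())
for n in ("scene","top"):
    c=eyes.read_camera(n); np.savez(f"{n}.npz",**c); cv2.imwrite(f"pics/{n}.png",c["frame"][...,::-1]); print(n,c["fx"],c["fy"],c["cx"],c["cy"],c["origin"],c["rotation"])
E
```

```text
pics
{'time_s': 0.0, 'qpos': array([-73.73464191,  18.43867215,  -4.01515526,  83.17367602,
         1.29689207,  78.54077837,  -3.26176879]), 'joint_velocities': array([ 0.04931241, -0.02381218,  0.05816082,  0.12236921, -0.00370029,
        0.01691194,  0.01308791]), 'effort': array([ 8.28935435e-05, -4.91290855e+01, -4.03806623e-01, -3.12519979e+01,
       -6.39367034e-02,  4.38642909e-02,  1.78449368e-04]), 'tool_pos': array([0.17315976, 0.62594685, 0.22147661]), 'tool_rot': array([-1.79892219e+02,  7.67707061e-03,  1.64542623e+02]), 'force': array([ 0.15756228, -0.49345174,  0.89397559]), 'wrist_torque': array([-0.02362321,  0.02849595, -0.04719976]), 'grasp_force': 0.0, 'grip_width': 0.08745435248329428}
scene 366.0710324753189 366.0710324753189 320.82276462047673 199.16566032306636 [ 0.8965721  -0.49657965  0.67634307] [-133.39525003    0.79360577   32.36958367]
top 473.23345386742153 473.23345386742153 314.484705599189 193.19096269911694 [0.44246922 0.01829225 1.04552472] [-171.82809684   -1.67997676  -89.312261  ]
```

View pics/scene.png

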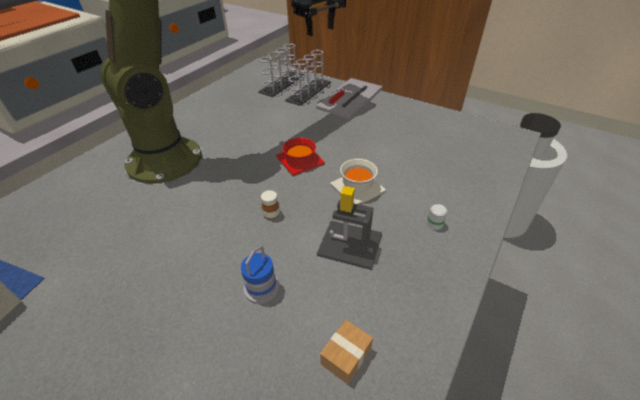

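View pics/top.png

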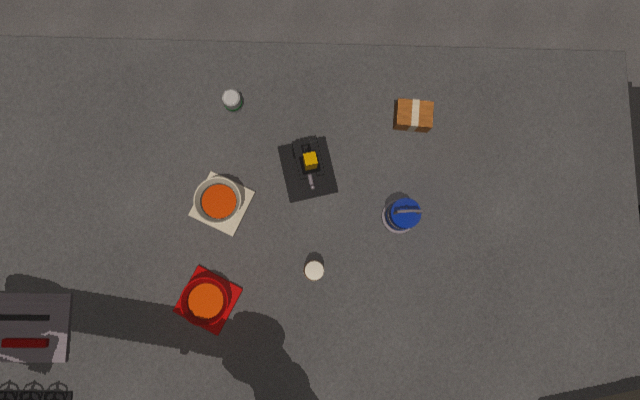

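The scene view shows the hook's handle at (347,199), the white dock at (358,177), a red look-alike at (300,153) and the blue-capped jar at (258,275). In the top view the hook is at (310,160) with its foot pointing down the image (world -x). The dock is at (219,202), the red decoy at (206,300), and the cap at (404,214) with its bail along the image x axis.

```bash
cat > h.py <<'E'
import numpy as np,cv2
from scipy.spatial.transform import Rotation as R
from cell import get_obs,eyes,env
def rot(r): return R.from_euler("xyz",r,degrees=True)
def cloud(c,pose=None):
    d=c["depth"]; v,u=np.mgrid[:d.shape[0],:d.shape[1]]
    p=np.stack([(u-c["cx"])/c["fx"]*d,(v-c["cy"])/c["fy"]*d,d],-1)
    if pose is None:
        r=np.array(c["rotation"]); M=rot(r).as_matrix() if r.size==3 else r
        p=p@M.T+c["origin"]
    else:
        m=c["mount"]; p=p@m[:3,:3].T+m[:3,3]; p=p@rot(pose[1]).as_matrix().T+pose[0]
    p[d<=0]=np.nan
    return p
def wrist():
    o=get_obs(); c=eyes.read_camera("wrist"); return c,cloud(c,(o["tool_pos"],o["tool_rot"]))
def masks(f):
    h=cv2.cvtColor(f,cv2.COLOR_RGB2HSV); H,S,V=[h[...,i].astype(int) for i in range(3)]
    return dict(yellow=(abs(H-26)<5)&(S>180)&(V>110),blue=(abs(H-110)<8)&(S>150),orange=(abs(H-9)<5)&(S>170)&(V>140))
E
python3 - <<'E'
from h import *
for n in("scene","top"):
    c=dict(np.load(n+".npz")); P=cloud(c); m=masks(c["frame"])
    print(n,"table",np.round(np.nanmedian(P[300:330,180:230] if n=="scene" else P[300:330,450:500],(0,1)),4))
    for k,a in m.items():
        q=P[a]; q=q[(q[:,0]>.3)&(abs(q[:,1])<.5)&(q[:,2]<.3)&(q[:,2]>.01)]
        if len(q):print(k,len(q),np.round(np.percentile(q,[2,50,98],axis=0),3).tolist())
E
```

```text
scene table [ 4.868e-01 -3.082e-01 -1.000e-04]
yellow 269 [[0.628, -0.013, 0.126], [0.64, -0.008, 0.158], [0.65, 0.012, 0.172]]
blue 626 [[0.521, -0.23, 0.066], [0.553, -0.203, 0.081], [0.575, -0.173, 0.083]]
orange 295 [[0.327, 0.175, 0.028], [0.554, 0.202, 0.044], [0.594, 0.25, 0.05]]
top table [ 0.3317 -0.3617 -0.    ]
yellow 158 [[0.623, -0.008, 0.167], [0.635, 0.003, 0.171], [0.647, 0.015, 0.175]]
blue 507 [[0.516, -0.223, 0.077], [0.537, -0.195, 0.081], [0.571, -0.168, 0.085]]
orange 1869 [[0.33, 0.164, 0.027], [0.391, 0.205, 0.034], [0.597, 0.246, 0.048]]
```

```bash
cat >> h.py <<'E'
def circ(q):
    A=np.c_[2*q[:,:2],np.ones(len(q))]; s=np.linalg.lstsq(A,(q[:,:2]**2).sum(1),rcond=None)[0]
    return np.r_[s[:2],np.sqrt(s[2]+s[0]**2+s[1]**2)]
def near(P,c,r,z0,z1):
    q=P.reshape(-1,3); return q[(np.hypot(q[:,0]-c[0],q[:,1]-c[1])<r)&(q[:,2]>z0)&(q[:,2]<z1)]
def rect(q):
    (x,y),s,a=cv2.minAreaRect((q[:,:2]*1000).astype(np.float32)); return np.round([x,y,*s,a],1)
def line(q):
    m=q.mean(0); w=np.linalg.svd(q[:,:2]-m[:2],full_matrices=False)[2][0]
    return np.round(m,4),np.degrees(np.arctan2(w[1],w[0]))%180
E
python3 - <<'E'
from h import *
for n in("scene","top"):
    c=dict(np.load(n+".npz")); P=cloud(c); F=masks(c["frame"]); print(n)
    q=near(P,(.635,.003),.04,.165,.18); print("handle top",rect(q),np.median(q[:,2]))
    q=near(P,(.635,.003),.12,.105,.118); print("prong",rect(q),len(q))
    q=near(P,(.635,.003),.12,.006,.014); print("base",rect(q),len(q))
    q=near(P,(.57,.003),.06,.02,.05); print("foot",line(q),len(q))
    q=near(P,(.545,-.2),.05,.09,.14); print("bail",line(q),len(q),q[:,2].max(), "ends",np.round(np.percentile(q,[2,98],axis=0),3).tolist())
    q=near(P,(.545,-.2),.05,.077,.085); print("captop",rect(q),np.median(q[:,2]))
    Q=P[F["orange"]]; q=near(Q,(.555,.205),.05,.02,.07); print("seat",rect(q),np.median(q[:,2]),len(q))
    q=near(P,(.555,.205),.09,.004,.014); print("dockfoot",rect(q),len(q))
    q=near(P,(.555,.205),.07,.05,.08); z=np.percentile(q[:,2],95); print("rim",z,len(q),circ(q[q[:,2]>z-.004]))
E
```

```text
scene
handle top [636.    1.3  24.8  26.2  16.4] 0.17060925482148948
prong [650.4   4.3  79.3  51.8  13.2] 463
base [647.9   3.5 130.  111.7  13.7] 1705
foot (array([ 0.6135, -0.0066,  0.0265]), np.float64(15.220793928450577)) 57
bail (array([ 0.5459, -0.2011,  0.1137]), np.float64(91.92967492260846)) 127 0.12903445406129166 ends [[0.542, -0.225, 0.091], [0.549, -0.174, 0.127]]
captop [ 545.7 -199.2   63.8   62.1    7.9] 0.08090414622997921
seat [565.8 200.4  55.6  63.   83.7] 0.04391623263409983 213
dockfoot [567.7 190.7 109.3 111.5  65.7] 455
rim 0.06640643384299638 409 [0.56775373 0.19053202 0.04703979]
top
handle top [635.    3.5  24.3  24.   13.3] 0.17125140366904468
prong [649.1   7.1  80.5  50.2  14. ] 489
base [642.2   3.5 177.1 187.7  86.6] 1822
foot (array([ 0.6136, -0.0014,  0.0269]), np.float64(14.987019259930861)) 63
bail (array([ 0.5429, -0.1935,  0.1199]), np.float64(91.16444149419178)) 87 0.13198217293500059 ends [[0.541, -0.22, 0.093], [0.546, -0.17, 0.131]]
captop [ 543.4 -196.1   62.5   61.1    0.8] 0.08101454497958094
seat [566.7 194.1  69.2  70.    0.6] 0.044906226326442145 891
dockfoot [553.6 208.  170.3 171.4   1. ] 928
rim 0.06799048184301282 765 [0.56604305 0.19382513 0.04685903]
```

```bash
cat >> h.py <<'E'
def plan(x,y,z,yaw,pose=None):
    o=get_obs(); p,r=(o["tool_pos"],rot(o["tool_rot"])) if pose is None else (np.array(pose[:3]),rot([180,0,pose[3]]))
    d=r.inv().apply(np.array([x,y,z])-p); w=(r.inv()*rot([180,0,yaw])).as_rotvec()
    print("shift",np.round(d/.3,4),"turn",np.round(w/np.pi,4),"| mm",np.round(d*1000,1),"deg",np.round(np.degrees(w),1))
E
python3 - <<'E'
from h import *
c=dict(np.load("scene.npz")); cv2.imwrite("pics/crop.png",cv2.resize(c["frame"][130:310,230:450,::-1],None,fx=3,fy=3,interpolation=cv2.INTER_CUBIC))
plan(.6355,.0025,.26,103.7); 
plan(.545,-.198,.25,91.5,(.6355,.0025,.25,103.7))
E
```

```text
shift [-2.0393 -1.5926 -0.1251] turn [-5.00e-04  3.00e-04  3.38e-01] | mm [-611.8 -477.8  -37.5] deg [-0.1  0.1 60.8]
shift [-0.5779 -0.4514 -0.    ] turn [-0.     -0.      0.0678] | mm [-173.4 -135.4   -0. ] deg [-0.  -0.  12.2]
```

View pics/crop.png

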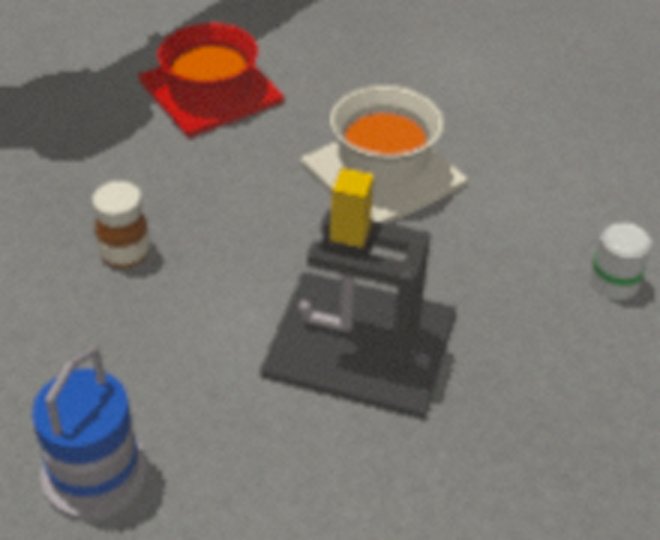

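The crop confirms the targets. The white dock (385,125) is the one meant, since the red one (207,65) is the excluded look-alike. The yellow hook is at (350,210) with its foot to the left, and the blue cap with its bail is at (80,390). I'm moving above the hook now.

Request:
{"method": "servo_tool", "body": {
  "series": [
    [[-0.17,-0.13,-0.04,0,0,0,1],[-0.34,-0.27,-0.08,0,0,0,1],[-0.51,-0.4,-0.12,0,0,0,1],[-0.68,-0.53,-0.12,0,0,0,1],[-0.85,-0.66,-0.12,0,0,0,1],[-0.95,-0.74,-0.12,0,0,0,1],[-1,-0.78,-0.12,0,0,0,1],[-1,-0.78,-0.12,0,0,0,1]]
  ]
}}

```text
time_s: 0.77
tool_pos: [0.3712, 0.3588, 0.2566]
tool_rot: [180.0, -0.0, 164.5]
force: [0.3, 0.2, 0.6]
grip_width: 0.0869
grasp_force: 0.0
```

Request:
{"method": "servo_tool", "body": {
  "series": [
    [[-0.12,-0.09,0,0,0,0.04,1],[-0.24,-0.18,0,0,0,0.08,1],[-0.36,-0.28,0,0,0,0.11,1],[-0.48,-0.37,0,0,0,0.15,1],[-0.6,-0.46,0,0,0,0.19,1],[-0.72,-0.56,0,0,0,0.22,1],[-0.84,-0.66,0,0,0,0.26,1],[-0.96,-0.75,0,0,0,0.3,1],[-0.98,-0.77,0,0,0,0.338,1],[-1,-0.78,0,0,0,0.338,1],[-1,-0.78,0,0,0,0.338,1],[-1,-0.78,0,0,0,0.338,1]]
  ]
}}

```text
time_s: 1.77
tool_pos: [0.5969, 0.0556, 0.256]
tool_rot: [-179.9, -0.0, 103.7]
force: [0.2, 1.7, 0.1]
grip_width: 0.0871
grasp_force: 0.0
```

```bash
python3 - <<'E'
from h import *
o=get_obs(); print(o["time_s"],o["tool_pos"],o["tool_rot"],o["qpos"])
c,P=wrist(); print(c["mount"]); cv2.imwrite("pics/w1.png",c["frame"][...,::-1])
q=near(P,(.636,.003),.04,.16,.18); print("handle top",rect(q),len(q))
q=near(P,(.636,.003),.12,.105,.118); print("prong",rect(q),len(q))
plan(.6355,.0025,.20,103.7)
E
```

```text
1.7667 [0.59689308 0.05562144 0.25600918] [-1.79917555e+02 -3.61382570e-02  1.03711325e+02] [-32.58787415  12.1151457   29.14692782  88.77061814  -5.96664551
  80.74836594  10.69636035]
[[ 6.59742859e-05 -9.55893417e-01 -2.93713755e-01  8.15492810e-02]
 [ 9.99999003e-01 -3.51305440e-04  1.36794675e-03  5.13927352e-04]
 [-1.41079454e-03 -2.93713553e-01  9.55892441e-01 -1.62701542e-01]
 [ 0.00000000e+00  0.00000000e+00  0.00000000e+00  1.00000000e+00]]
handle top [634.8   4.9  23.8  19.9  14.6] 701
prong [650.1   5.7  78.2  51.2  13.7] 1986
shift [-0.2076  0.0828  0.1867] turn [-0.0004 -0.0004  0.0008] | mm [-62.3  24.8  56. ] deg [-0.1 -0.1  0.1]
```

Request:
{"method": "servo_tool", "body": {
  "series": [
    [[-0.1,0.04,0.05,0,0,0,1],[-0.207,0.083,0.1,0,0,0,1],[-0.207,0.083,0.15,0,0,0,1],[-0.207,0.083,0.25,0,0,0,1],[-0.207,0.083,0.33,0,0,0,1],[-0.207,0.083,0.39,0,0,0,1],[-0.207,0.083,0.42,0,0,0,1],[-0.207,0.083,0.43,0,0,0,1],[-0.207,0.083,0.437,0,0,0,1],[-0.207,0.083,0.437,0,0,0,1],[-0.207,0.083,0.437,0,0,0,1]]
  ]
}}

```text
time_s: 2.73
tool_pos: [0.637, 0.0014, 0.1271]
tool_rot: [179.9, -0.0, 103.7]
force: [-0.4, -1.2, -0.1]
grip_width: 0.0871
grasp_force: 0.0
```

Request:
{"method": "servo_tool", "body": {
  "series": [
    [[0,0,0.01,0,0,0,1],[0,0,0.01,0,0,0,0.5],[0,0,0.01,0,0,0,0],[0,0,0.01,0,0,0,0],[0,0,0.01,0,0,0,0],[0,0,0.01,0,0,0,0],[0,0,0.01,0,0,0,0],[0,0,0.01,0,0,0,0],[0,0,0.01,0,0,0,0],[0,0,0.01,0,0,0,0]]
  ],
  "grip_force": 50
}}

```text
time_s: 3.57
tool_pos: [0.6362, 0.0009, 0.1226]
tool_rot: [180.0, -0.0, 103.7]
force: [0.2, -0.2, -0.9]
grip_width: 0.0349
grasp_force: 0.0
```

```bash
python3 - <<'E'
from h import *
o=get_obs(); print(o["time_s"],o["tool_pos"],o["tool_rot"],o["grip_width"],o["grasp_force"],o["force"])
E
```

```text
3.5667 [0.63621035 0.00094532 0.12259882] [ 1.79997315e+02 -3.96438493e-03  1.03703365e+02] 0.03494902128624454 0.0 [ 0.20078438 -0.21265528 -0.85943178]
```

Request:
{"method": "servo_tool", "body": {
  "series": [
    [[0,0,0,0,0,0,0],[0,0,0,0,0,0,0],[0,0,0,0,0,0,0],[0,0,0,0,0,0,0],[0,0,0,0,0,0,0],[0,0,0,0,0,0,0]]
  ]
}}

```text
time_s: 4.07
tool_pos: [0.6362, 0.0009, 0.1226]
tool_rot: [-180.0, -0.0, 103.7]
force: [-0.1, 0.3, -0.3]
grip_width: 0.0237
grasp_force: 50.0
```

```bash
python3 - <<'E'
from h import *
o=get_obs(); print(o["time_s"],o["tool_pos"],o["tool_rot"],o["grip_width"],o["grasp_force"],o["force"])
plan(.635,.001,.265,103.7)
E
```

```text
4.0667 [0.63617407 0.00091822 0.12260831] [-1.79999239e+02 -3.07443689e-03  1.03701968e+02] 0.02366368313053349 49.999940833076835 [-0.12494428  0.34476318 -0.27735044]
shift [ 0.0012 -0.0037 -0.4746] turn [-0. -0.  0.] | mm [   0.4   -1.1 -142.4] deg [-0. -0.  0.]
```

Request:
{"method": "servo_tool", "body": {
  "series": [
    [[0,0,-0.02,0,0,0,0],[0,0,-0.06,0,0,0,0],[0,0,-0.12,0,0,0,0],[0,0,-0.18,0,0,0,0],[0,0,-0.24,0,0,0,0],[0,0,-0.3,0,0,0,0],[0,0,-0.36,0,0,0,0],[0,0,-0.42,0,0,0,0],[0,0,-0.46,0,0,0,0],[0,0,-0.475,0,0,0,0],[0,0,-0.475,0,0,0,0]]
  ]
}}

```text
time_s: 4.98
tool_pos: [0.6368, 0.0008, 0.2667]
tool_rot: [179.9, 0.0, 103.7]
force: [0.8, -0.4, -1.5]
grip_width: 0.0237
grasp_force: 50.0
```

Request:
{"method": "servo_tool", "body": {
  "series": [
    [[-0.05,-0.02,0,0,0,0,0],[-0.12,-0.04,0,0,0,0.01,0],[-0.2,-0.07,0,0,0,0.02,0],[-0.28,-0.09,0,0,0,0.03,0],[-0.36,-0.12,0,0,0,0.04,0],[-0.44,-0.15,0,0,0,0.05,0],[-0.52,-0.17,0,0,0,0.06,0],[-0.58,-0.19,0,0,0,0.065,0],[-0.62,-0.205,0,0,0,0.068,0],[-0.629,-0.208,0,0,0,0.068,0],[-0.629,-0.208,0,0,0,0.068,0],[-0.629,-0.208,0,0,0,0.068,0]]
  ]
}}

```text
time_s: 5.98
tool_pos: [0.6205, -0.196, 0.2647]
tool_rot: [-180.0, -0.1, 91.5]
force: [-0.1, -0.0, -1.6]
grip_width: 0.0238
grasp_force: 50.0
```

```bash
python3 - <<'E'
from h import *
o=get_obs(); print(o["time_s"],o["tool_pos"],o["tool_rot"],o["grip_width"],o["grasp_force"],o["force"])
for n in("scene","top"):
    c=eyes.read_camera(n); P=cloud(c); 
    cv2.imwrite(f"pics/{n}2.png",c["frame"][...,::-1])
    q=near(P,(.545,-.2),.045,.09,.134); print("bail",line(q),len(q),np.round(np.percentile(q,[2,98],axis=0),3).tolist())
    q=near(P,(.60,-.2),.05,.14,.185); print("hook",len(q),np.round(np.percentile(q,[0,5,50,95],axis=0),3).tolist() if len(q) else 0, line(q[q[:,2]<.17]) if len(q) else 0)
plan(.62,-.197,.199,91.5)
E
```

```text
5.9833 [ 0.62046816 -0.19596669  0.26465119] [-1.79977476e+02 -7.57544582e-02  9.15188699e+01] 0.023838877398452894 50.00018959399313 [-0.12432769 -0.00828263 -1.6143895 ]
bail (array([ 0.546 , -0.2013,  0.1136]), np.float64(91.67852895392909)) 128 [[0.542, -0.225, 0.091], [0.548, -0.174, 0.128]]
hook 159 [[0.583, -0.201, 0.16], [0.587, -0.201, 0.161], [0.607, -0.198, 0.167], [0.626, -0.193, 0.181]] (array([ 0.6067, -0.1977,  0.1654]), np.float64(1.0656402395478277))
bail (array([ 0.5429, -0.1937,  0.1198]), np.float64(91.19950589096739)) 88 [[0.541, -0.22, 0.094], [0.546, -0.171, 0.128]]
hook 111 [[0.583, -0.199, 0.162], [0.584, -0.197, 0.163], [0.603, -0.191, 0.167], [0.619, -0.188, 0.179]] (array([ 0.6052, -0.1918,  0.1659]), np.float64(1.410601038867128))
shift [-0.0067 -0.0029  0.2194] turn [-0.     -0.0004  0.0007] | mm [-2.  -0.9 65.8] deg [-0.  -0.1  0.1]
```

Request:
{"method": "servo_tool", "body": {
  "series": [
    [[-0.011,0,0.04,0,0,0,0],[-0.011,0,0.09,0,0,0,0],[-0.011,0,0.14,0,0,0,0],[-0.011,0,0.18,0,0,0,0],[-0.011,0,0.21,0,0,0,0],[-0.011,0,0.218,0,0,0,0],[-0.011,0,0.218,0,0,0,0]]
  ]
}}

```text
time_s: 6.67
tool_pos: [0.62, -0.2, 0.1987]
tool_rot: [-179.9, -0.0, 91.5]
force: [-0.3, -0.5, -1.2]
grip_width: 0.0239
grasp_force: 50.0
```

Request:
{"method": "servo_tool", "body": {
  "series": [
    [[0,-0.02,0,0,0,0,0],[0,-0.04,0,0,0,0,0],[0,-0.06,0,0,0,0,0],[0,-0.08,0,0,0,0,0],[0,-0.1,0,0,0,0,0],[0,-0.12,0,0,0,0,0],[0,-0.14,0,0,0,0,0],[0,-0.16,0,0,0,0,0],[0,-0.18,0,0,0,0,0],[0,-0.195,0,0,0,0,0],[0,-0.2,0,0,0,0,0],[0,-0.2,0,0,0,0,0]]
  ]
}}

```text
time_s: 7.67
tool_pos: [0.5601, -0.2021, 0.1998]
tool_rot: [180.0, -0.0, 91.4]
force: [0.2, -1.1, -1.6]
grip_width: 0.024
grasp_force: 50.0
```

```bash
python3 - <<'E'
from h import *
o=get_obs(); print(o["time_s"],o["tool_pos"],o["tool_rot"],o["grip_width"],o["grasp_force"],o["force"])
c=eyes.read_camera("scene"); cv2.imwrite("pics/s3.png",cv2.resize(c["frame"][170:310,200:360,::-1],None,fx=4,fy=4,interpolation=cv2.INTER_CUBIC))
P=cloud(c); q=near(P,(.545,-.2),.045,.09,.134); print(line(q))
E
```

```text
7.6667 [ 0.56005892 -0.20208995  0.19983121] [ 1.79980490e+02 -1.69154804e-02  9.14474299e+01] 0.023968329231196447 49.99991902615875 [ 0.15362038 -1.14799273 -1.64987579]
(array([ 0.5487, -0.2036,  0.1108]), np.float64(96.19704700155249))
```

View pics/s3.png

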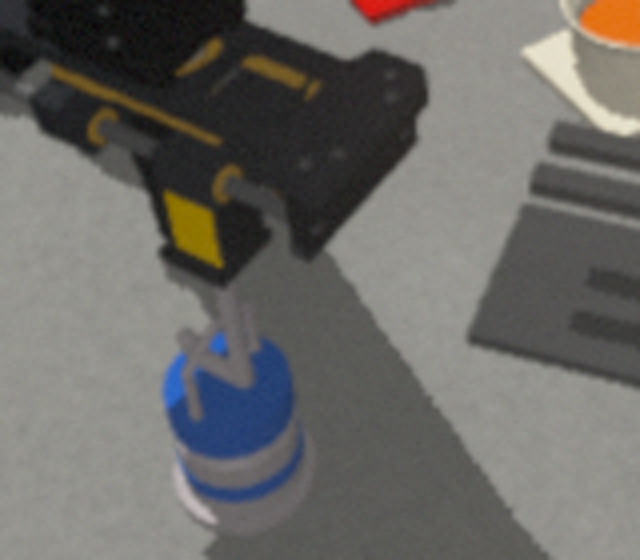

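The picture shows the foot through the bail (215,360) with the rod on the +x side at (235,330). Next I nudge 2 mm in +y and lift slowly.

Request:
{"method": "servo_tool", "body": {
  "series": [
    [[0.004,0,-0.01,0,0,0,0],[0.008,0,-0.025,0,0,0,0],[0.008,0,-0.037,0,0,0,0],[0.008,0,-0.044,0,0,0,0],[0.008,0,-0.05,0,0,0,0],[0.008,0,-0.056,0,0,0,0],[0.008,0,-0.062,0,0,0,0],[0.008,0,-0.068,0,0,0,0],[0.008,0,-0.074,0,0,0,0],[0.008,0,-0.08,0,0,0,0],[0.008,0,-0.086,0,0,0,0],[0.008,0,-0.092,0,0,0,0]]
  ]
}}

```text
time_s: 8.72
tool_pos: [0.5602, -0.1996, 0.2273]
tool_rot: [-180.0, -0.0, 91.5]
force: [-0.5, 0.2, -3.5]
grip_width: 0.0237
grasp_force: 50.0
```

Request:
{"method": "servo_tool", "body": {
  "series": [
    [[0,0,-0.006,0,0,0,0],[0,0,-0.014,0,0,0,0],[0,0,-0.024,0,0,0,0],[0,0,-0.036,0,0,0,0],[0,0,-0.05,0,0,0,0],[0,0,-0.064,0,0,0,0],[0,0,-0.078,0,0,0,0],[0,0,-0.092,0,0,0,0],[0,0,-0.106,0,0,0,0],[0,0,-0.118,0,0,0,0],[0,0,-0.128,0,0,0,0],[0,0,-0.136,0,0,0,0]]
  ]
}}

```text
time_s: 9.72
tool_pos: [0.5604, -0.1996, 0.2685]
tool_rot: [180.0, -0.0, 91.5]
force: [-0.9, -1.0, -2.7]
grip_width: 0.0238
grasp_force: 50.0
```

```bash
python3 - <<'E'
from h import *
o=get_obs(); print(o["time_s"],o["tool_pos"],o["tool_rot"],o["grip_width"],o["grasp_force"],o["force"],o["wrist_torque"])
for n in("scene","top"):
    c=eyes.read_camera(n); P=cloud(c); B=P[masks(c["frame"])["blue"]]
    print(n,[np.round(np.percentile(near(B,(.55,-.2),.06,a,b),[2,50,98],axis=0),3).tolist() for a,b in((.09,.2),)])
cv2.imwrite("pics/s4.png",0)if 0 else None
E
```

```text
9.7167 [ 0.56038564 -0.19963716  0.26850082] [ 1.79983985e+02 -3.29994846e-03  9.14619072e+01] 0.023834783709716947 49.99989973381162 [-0.91321775 -1.00933095 -2.65347344] [-0.08539307  0.02814953  0.00321673]
scene [[[0.522, -0.232, 0.113], [0.556, -0.208, 0.13], [0.576, -0.177, 0.133]]]
top [[[0.515, -0.221, 0.127], [0.531, -0.192, 0.131], [0.564, -0.17, 0.134]]]
```

Request:
{"method": "servo_tool", "body": {
  "series": [
    [[0.0025,0,-0.006,0,0,0,0],[0.0075,0.001,-0.013,0,0,0,0],[0.015,0.001,-0.02,0,0,0,0],[0.025,0.002,-0.027,0,0,0,0],[0.0375,0.003,-0.034,0,0,0,0],[0.0525,0.004,-0.041,0,0,0,0],[0.07,0.006,-0.046,0,0,0,0],[0.09,0.0075,-0.049,0,0,0,0],[0.1125,0.0095,-0.05,0,0,0,0],[0.1375,0.0115,-0.05,0,0,0,0],[0.165,0.014,-0.05,0,0,0,0],[0.195,0.0163,-0.05,0,0,0,0]]
  ]
}}

```text
time_s: 10.82
tool_pos: [0.5637, -0.1401, 0.283]
tool_rot: [-180.0, -0.0, 91.5]
force: [-0.3, -0.4, -2.7]
grip_width: 0.0235
grasp_force: 50.0
```

Request:
{"method": "servo_tool", "body": {
  "series": [
    [[0.03,0.0025,0,0,0,0,0],[0.06,0.005,0,0,0,0,0],[0.09,0.0075,0,0,0,0,0],[0.12,0.01,0,0,0,0,0],[0.15,0.0125,0,0,0,0,0],[0.18,0.015,0,0,0,0,0],[0.21,0.0175,0,0,0,0,0],[0.24,0.02,0,0,0,0,0],[0.27,0.0225,0,0,0,0,0],[0.3,0.025,0,0,0,0,0],[0.33,0.0275,0,0,0,0,0],[0.36,0.03,0,0,0,0,0]]
  ]
}}

```text
time_s: 11.82
tool_pos: [0.57, -0.0319, 0.2831]
tool_rot: [180.0, -0.0, 91.5]
force: [-0.4, 0.5, -3.0]
grip_width: 0.0234
grasp_force: 50.0
```

Request:
{"method": "servo_tool", "body": {
  "series": [
    [[0.03,0.0025,0,0,0,0,0],[0.06,0.005,0,0,0,0,0],[0.09,0.0075,0,0,0,0,0],[0.12,0.01,0,0,0,0,0],[0.15,0.0125,0,0,0,0,0],[0.18,0.015,0,0,0,0,0],[0.21,0.0175,0,0,0,0,0],[0.24,0.02,0,0,0,0,0],[0.27,0.0225,0,0,0,0,0],[0.3,0.025,0,0,0,0,0],[0.33,0.0275,0,0,0,0,0],[0.36,0.03,0,0,0,0,0]]
  ]
}}

```text
time_s: 12.82
tool_pos: [0.5762, 0.0763, 0.2831]
tool_rot: [180.0, -0.0, 91.5]
force: [-0.4, 0.7, -2.6]
grip_width: 0.0236
grasp_force: 50.0
```

Request:
{"method": "servo_tool", "body": {
  "series": [
    [[0.03,0.0025,0,0,0,0,0],[0.06,0.005,0,0,0,0,0],[0.09,0.0075,0,0,0,0,0],[0.12,0.01,0,0,0,0,0],[0.15,0.0125,0,0,0,0,0],[0.18,0.015,0,0,0,0,0],[0.2085,0.0175,0,0,0,0,0],[0.2345,0.0195,0,0,0,0,0],[0.258,0.0215,0,0,0,0,0],[0.279,0.0233,0,0,0,0,0],[0.2975,0.025,0,0,0,0,0],[0.3135,0.0262,0,0,0,0,0]]
  ]
}}

```text
time_s: 13.82
tool_pos: [0.5817, 0.1701, 0.2831]
tool_rot: [180.0, 0.0, 91.5]
force: [-0.6, -0.8, -3.0]
grip_width: 0.0238
grasp_force: 50.0
```

Request:
{"method": "servo_tool", "body": {
  "series": [
    [[0.0135,0.001,0,0,0,0,0],[0.026,0.002,0,0,0,0,0],[0.0375,0.003,0,0,0,0,0],[0.0475,0.004,0,0,0,0,0],[0.056,0.0047,0,0,0,0,0],[0.063,0.0053,0,0,0,0,0],[0.0685,0.0057,0,0,0,0,0],[0.072,0.006,0,0,0,0,0],[0.0735,0.0061,0,0,0,0,0],[0.075,0.0063,0,0,0,0,0],[0.075,0.0063,0,0,0,0,0],[0.075,0.0063,0,0,0,0,0]]
  ]
}}

```text
time_s: 14.82
tool_pos: [0.583, 0.192, 0.2832]
tool_rot: [180.0, 0.0, 91.5]
force: [-0.5, -0.3, -2.7]
grip_width: 0.024
grasp_force: 50.0
```

```bash
cat > m.py <<'E'
from h import *
o=get_obs(); print(o["time_s"],o["tool_pos"],o["tool_rot"],o["grip_width"],o["force"])
for n in("scene","top"):
    c=eyes.read_camera(n); P=cloud(c); B=P[masks(c["frame"])["blue"]]
    q=near(B,(.566,.19),.06,.07,.2); t=np.percentile(q[:,2],80); k=q[abs(q[:,2]-t)<.004]
    print(n,"blue",len(q),"top z",t,"toprect",rect(k),"all",np.round(np.percentile(q,[1,99],axis=0),3).tolist())
    q=near(P,(.566,.19),.055,.055,.072); print("rim",len(q),circ(q),np.percentile(q[:,2],95))
    cv2.imwrite(f"pics/{n}_m{o['time_s']:.1f}.png",cv2.resize(c["frame"][110:270,280:480,::-1] if n=="scene" else c["frame"][100:300,120:340,::-1],None,fx=3,fy=3,interpolation=cv2.INTER_CUBIC))
E
python3 m.py; ls pics
```

```text
14.8167 [0.58298191 0.19196475 0.28315843] [1.79994697e+02 4.48535877e-04 9.14531233e+01] 0.023967729463689674 [-0.54071303 -0.2729749  -2.71442783]
scene blue 113 top z 0.14593877966978716 toprect [566.2 187.8  56.6  59.1  79.1] all [[0.539, 0.16, 0.133], [0.595, 0.215, 0.148]]
rim 316 [0.56798727 0.19028334 0.04514806] 0.06652753274920836
top blue 463 top z 0.1475875445305438 toprect [563.3 187.3  51.5  60.4  52.7] all [[0.537, 0.162, 0.141], [0.595, 0.219, 0.15]]
rim 358 [0.56652524 0.19333784 0.0444228 ] 0.06827864222346976
crop.png
s3.png
scene.png
scene2.png
scene_m14.8.png
top.png
top2.png
top_m14.8.png
w1.png
```

```bash
cd pics; python3 -c "
import cv2,numpy as np
a=cv2.imread('scene_m14.8.png');b=cv2.imread('top_m14.8.png');h=min(len(a),len(b))
cv2.imwrite('both.png',cv2.resize(np.hstack([a[:h],b[:h]]),(800,int(800*h/(a.shape[1]+b.shape[1])))))"
```

```text
(no output)
```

View pics/both.png

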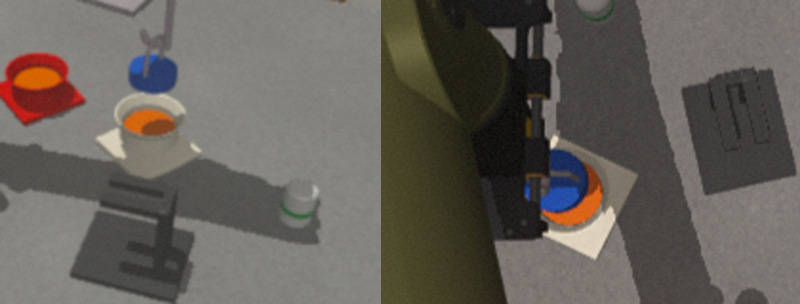

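Left picture: the cap at (153,75) hangs level over the white cup at (150,115). Right picture: it is over the cup from above too. Now I lower it.

Request:
{"method": "servo_tool", "body": {
  "series": [
    [[0,0,0.005,0,0,0,0],[0,0,0.015,0,0,0,0],[0,0,0.03,0,0,0,0],[0,0,0.05,0,0,0,0],[0,0,0.075,0,0,0,0],[0,0,0.1,0,0,0,0],[0,0,0.125,0,0,0,0],[0,0,0.15,0,0,0,0],[0,0,0.175,0,0,0,0],[0,0,0.193,0,0,0,0],[0,0,0.207,0,0,0,0],[0,0,0.215,0,0,0,0]]
  ]
}}

```text
time_s: 15.92
tool_pos: [0.5828, 0.1921, 0.2179]
tool_rot: [-180.0, 0.0, 91.5]
force: [0.4, 0.9, -2.9]
grip_width: 0.0239
grasp_force: 50.0
```

Request:
{"method": "servo_tool", "body": {
  "series": [
    [[0,0,0.006,0,0,0,0],[0,0,0.012,0,0,0,0],[0,0,0.018,0,0,0,0],[0,0,0.024,0,0,0,0],[0,0,0.03,0,0,0,0],[0,0,0.036,0,0,0,0],[0,0,0.042,0,0,0,0],[0,0,0.048,0,0,0,0],[0,0,0.054,0,0,0,0],[0,0,0.06,0,0,0,0],[0,0,0.066,0,0,0,0],[0,0,0.07,0,0,0,0]]
  ]
}}

```text
time_s: 16.92
tool_pos: [0.583, 0.1922, 0.1975]
tool_rot: [180.0, -0.0, 91.5]
force: [0.2, -0.4, -1.9]
grip_width: 0.0237
grasp_force: 50.0
```

```bash
python3 m.py;cd pics; python3 -c "
import cv2,numpy as np,glob
a=cv2.imread(sorted(glob.glob('scene_m*'))[-1]);cv2.imwrite('d.png',a)"
```

```text
16.9167 [0.58299208 0.19216264 0.19749081] [ 1.79994116e+02 -6.41363081e-03  9.14623362e+01] 0.02372959177355212 [ 0.22584515 -0.35880643 -1.89476419]Traceback (most recent call last):
  File "m.py", line 5, in <module>
    q=near(B,(.566,.19),.06,.07,.2); t=np.percentile(q[:,2],80); k=q[abs(q[:,2]-t)<.004]
                                       ~~~~~~~~~~~~~^^^^^^^^^^^
    return _quantile_unchecked(
        a, q, axis, out, overwrite_input, method, keepdims, weights)
    return _ureduce(a,
                    func=_quantile_ureduce_func,
    ...<5 lines>...
                    overwrite_input=overwrite_input,
                    method=method)
    r = func(a, **kwargs)
    result = _quantile(arr,
                       quantiles=q,
    ...<2 lines>...
                       out=out,
                       weights=wgt)
    slices_having_nans = np.isnan(arr[-1, ...])
                                  ~~~^^^^^^^^^
IndexError: index -1 is out of bounds for axis 0 with size 0
```

View pics/d.png

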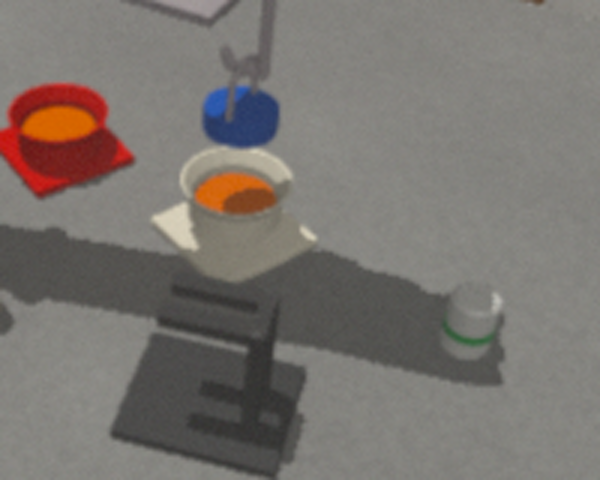

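That was the old picture (the script stopped early). I'm taking a fresh one with the height range corrected.

```bash
python3 - <<'E'
from h import *
for n in("scene","top"):
    c=eyes.read_camera(n); P=cloud(c); B=P[masks(c["frame"])["blue"]]
    q=near(B,(.566,.19),.06,.03,.1); print(n,len(q),np.round(np.percentile(q,[1,50,99],axis=0),4).tolist() if len(q) else 0)
    if len(q)>20:
        A=np.c_[q[:,:2]-q[:,:2].mean(0),np.ones(len(q))]; s=np.linalg.lstsq(A,q[:,2],rcond=None)[0]; print("tilt",s)
    if n=="scene": cv2.imwrite("pics/d2.png",cv2.resize(c["frame"][110:220,300:420,::-1],None,fx=5,fy=5,interpolation=cv2.INTER_CUBIC))
E
```

```text
scene 163 [[0.5402, 0.1594, 0.0587], [0.5731, 0.1826, 0.066], [0.5963, 0.2155, 0.0687]]
tilt [-0.01017514  0.03618036  0.06548589]
top 337 [[0.5368, 0.1626, 0.0625], [0.559, 0.1819, 0.0665], [0.5946, 0.2131, 0.0707]]
tilt [0.00105366 0.01041274 0.06650438]
```

View pics/d2.png

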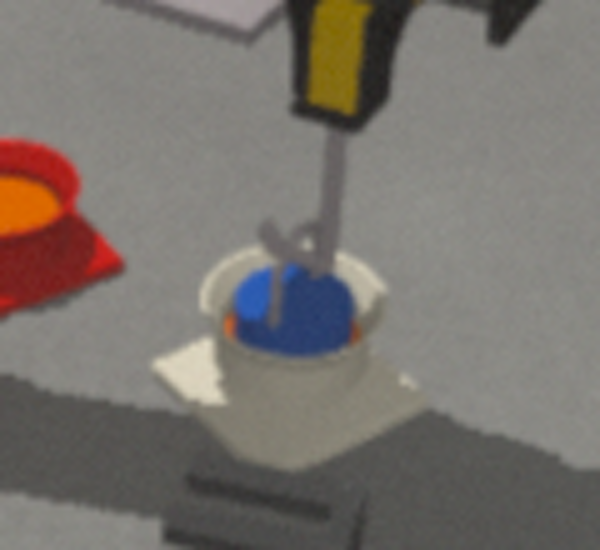

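The cap sits level in the cup, with a thin orange sliver showing on both sides. The hook's foot is inside the bail at (300,250). Next I lower the foot onto the cap and press in small steps.

Request:
{"method": "servo_tool", "body": {
  "series": [
    [[0,0,0.01,0,0,0,0],[0,0,0.02,0,0,0,0],[0,0,0.03,0,0,0,0],[0,0,0.04,0,0,0,0],[0,0,0.05,0,0,0,0],[0,0,0.058,0,0,0,0],[0,0,0.063,0,0,0,0],[0,0,0.067,0,0,0,0]]
  ]
}}

```text
time_s: 17.73
tool_pos: [0.5829, 0.1921, 0.1772]
tool_rot: [-180.0, 0.0, 91.5]
force: [-0.6, 0.2, -0.5]
grip_width: 0.0242
grasp_force: 50.0
```

Request:
{"method": "servo_tool", "body": {
  "series": [
    [[0,0,0.003,0,0,0,0],[0,0,0.006,0,0,0,0],[0,0,0.009,0,0,0,0],[0,0,0.012,0,0,0,0],[0,0,0.015,0,0,0,0],[0,0,0.018,0,0,0,0],[0,0,0.018,0,0,0,0]]
  ]
}}

```text
time_s: 18.32
tool_pos: [0.5832, 0.1922, 0.1729]
tool_rot: [180.0, -0.0, 91.5]
force: [-0.9, -0.7, 3.2]
grip_width: 0.0238
grasp_force: 50.0
```

Request:
{"method": "servo_tool", "body": {
  "series": [
    [[0,0,0.003,0,0,0,0],[0,0,0.006,0,0,0,0],[0,0,0.009,0,0,0,0],[0,0,0.012,0,0,0,0],[0,0,0.015,0,0,0,0],[0,0,0.015,0,0,0,0]]
  ]
}}

```text
time_s: 18.82
tool_pos: [0.5831, 0.1922, 0.1674]
tool_rot: [180.0, -0.0, 91.5]
force: [-0.5, -0.2, 3.2]
grip_width: 0.0239
grasp_force: 50.0
```

Request:
{"method": "servo_tool", "body": {
  "series": [
    [[0,0,0.003,0,0,0,0],[0,0,0.006,0,0,0,0],[0,0,0.009,0,0,0,0],[0,0,0.012,0,0,0,0],[0,0,0.013,0,0,0,0],[0,0,0.013,0,0,0,0]]
  ]
}}

```text
time_s: 19.32
tool_pos: [0.5831, 0.1922, 0.1636]
tool_rot: [180.0, -0.0, 91.5]
force: [-0.7, -0.2, 3.3]
grip_width: 0.0236
grasp_force: 50.0
```

Request:
{"method": "servo_tool", "body": {
  "series": [
    [[0,0,0.002,0,0,0,0],[0,0,0.004,0,0,0,0],[0,0,0.004,0,0,0,0]]
  ]
}}

```text
time_s: 19.57
tool_pos: [0.5831, 0.1922, 0.1633]
tool_rot: [180.0, -0.0, 91.5]
force: [-1.0, -0.0, 7.0]
grip_width: 0.0237
grasp_force: 50.0
```

Request:
{"method": "servo_tool", "body": {
  "series": [
    [[0,0,0.002,0,0,0,0],[0,0,0.004,0,0,0,0],[0,0,0.004,0,0,0,0]]
  ]
}}

```text
time_s: 19.82
tool_pos: [0.5832, 0.1922, 0.1632]
tool_rot: [180.0, -0.0, 91.5]
force: [-2.0, -1.5, 11.9]
grip_width: 0.0236
grasp_force: 50.0
```

The seat has bottomed out, as the force rises sharply to about 13 N. I'm backing up 15.5 mm to mid-opening (over the rim, under the bail) and retracting along +x.

Request:
{"method": "servo_tool", "body": {
  "series": [
    [[0,0,-0.006,0,0,0,0],[0,0,-0.015,0,0,0,0],[0,0,-0.027,0,0,0,0],[0,0,-0.039,0,0,0,0],[0,0,-0.049,0,0,0,0],[0,0,-0.054,0,0,0,0],[0,0,-0.054,0,0,0,0],[0,0,-0.054,0,0,0,0]]
  ]
}}

```text
time_s: 20.48
tool_pos: [0.583, 0.1921, 0.1775]
tool_rot: [180.0, -0.0, 91.5]
force: [0.9, 0.5, -2.4]
grip_width: 0.0243
grasp_force: 50.0
```

```bash
python3 - <<'E'
from h import *
o=get_obs(); print(o["time_s"],o["tool_pos"],o["force"])
c=eyes.read_camera("scene"); P=cloud(c); B=P[masks(c["frame"])["blue"]]
q=near(B,(.566,.19),.06,.03,.1); print(np.round(np.percentile(q,[1,50,99],axis=0),4).tolist())
cv2.imwrite("pics/e.png",cv2.resize(c["frame"][110:220,300:420,::-1],None,fx=5,fy=5,interpolation=cv2.INTER_CUBIC))
E
```

```text
20.4833 [0.58298215 0.19213749 0.17749478] [ 0.88176483  0.54106424 -2.43716826]
[[0.5397, 0.1662, 0.0532], [0.5719, 0.1863, 0.0559], [0.5962, 0.2077, 0.0576]]
```

View pics/e.png

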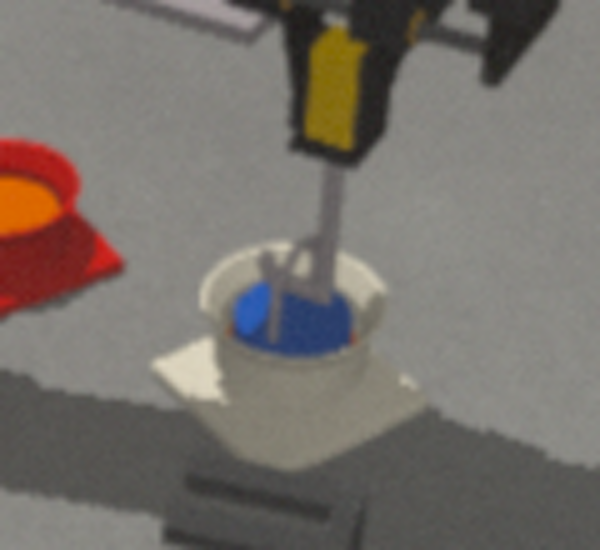

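The cap is level and sunk 10 mm below the rim, with the hook's foot between them. I'm raising 1.5 mm more, then retracting.

Request:
{"method": "servo_tool", "body": {
  "series": [
    [[0,0,-0.005,0,0,0,0],[0,0.005,-0.005,0,0,0,0],[0,0.015,-0.005,0,0,0,0],[0,0.03,-0.005,0,0,0,0],[0,0.045,-0.005,0,0,0,0],[0,0.06,-0.005,0,0,0,0],[0,0.07,-0.005,0,0,0,0],[0,0.07,-0.005,0,0,0,0]]
  ]
}}

```text
time_s: 21.2
tool_pos: [0.6048, 0.1924, 0.1788]
tool_rot: [180.0, 0.0, 91.4]
force: [0.5, -0.5, -2.4]
grip_width: 0.0235
grasp_force: 50.0
```

Request:
{"method": "servo_tool", "body": {
  "series": [
    [[0,0.015,0,0,0,0,0],[0,0.03,0,0,0,0,0],[0,0.05,0,0,0,0,0],[0,0.07,0,0,0,0,0],[0,0.09,0,0,0,0,0],[0,0.11,0,0,0,0,0],[0,0.13,0,0,0,0,0],[0,0.15,0,0,0,0,0],[0,0.16,0,0,0,0,0],[0,0.17,0,0,0,0,0],[0,0.17,0,0,0,0,0]]
  ]
}}

```text
time_s: 22.12
tool_pos: [0.6554, 0.1939, 0.1789]
tool_rot: [180.0, 0.0, 91.4]
force: [-0.2, -0.1, -0.6]
grip_width: 0.024
grasp_force: 50.0
```

```bash
python3 - <<'E'
from h import *
o=get_obs(); print(o["time_s"],o["tool_pos"],o["force"])
for n in("scene","top"):
    c=eyes.read_camera(n); P=cloud(c); B=P[masks(c["frame"])["blue"]]
    q=near(B,(.566,.19),.06,.03,.1); print(np.round(np.percentile(q,[1,50,99],axis=0),4).tolist())
plan(.64,.03,.27,103.7)
E
```

```text
22.1167 [0.65544296 0.19386049 0.17887776] [-0.22237631 -0.08254343 -0.58841628]
[[0.5392, 0.1655, 0.0531], [0.5713, 0.191, 0.0556], [0.5969, 0.2188, 0.0578]]
[[0.5371, 0.1637, 0.0524], [0.5626, 0.1923, 0.0563], [0.5948, 0.2221, 0.0607]]
shift [-0.545  -0.0635 -0.3035] turn [-0.0001 -0.     -0.068 ] | mm [-163.5  -19.1  -91.1] deg [ -0.   -0.  -12.2]
```

Request:
{"method": "servo_tool", "body": {
  "series": [
    [[0,0,-0.03,0,0,0,0],[0,0,-0.09,0,0,0,0],[0,0,-0.16,0,0,0,0],[0,0,-0.23,0,0,0,0],[-0.03,0,-0.28,0,0,0,0],[-0.08,-0.01,-0.31,0,0,-0.01,0],[-0.15,-0.02,-0.31,0,0,-0.02,0],[-0.22,-0.03,-0.31,0,0,-0.03,0],[-0.29,-0.04,-0.31,0,0,-0.04,0],[-0.36,-0.045,-0.31,0,0,-0.05,0],[-0.43,-0.055,-0.31,0,0,-0.06,0],[-0.5,-0.065,-0.31,0,0,-0.068,0]]
  ]
}}

```text
time_s: 23.22
tool_pos: [0.639, 0.0426, 0.2731]
tool_rot: [179.9, -0.0, 103.8]
force: [0.0, -0.4, -2.1]
grip_width: 0.0239
grasp_force: 50.0
```

```bash
python3 - <<'E'
from h import *
plan(.6362,.0009,.265,103.7)
E
```

```text
shift [-0.1328 -0.0422  0.027 ] turn [ 0.0004 -0.0001  0.0006] | mm [-39.8 -12.6   8.1] deg [ 0.1 -0.   0.1]
```

Request:
{"method": "servo_tool", "body": {
  "series": [
    [[-0.05,-0.015,0,0,0,0,0],[-0.09,-0.028,0,0,0,0,0],[-0.12,-0.038,0,0,0,0,0],[-0.133,-0.042,0,0,0,0,0],[-0.133,-0.042,0,0,0,0,0],[-0.133,-0.042,0,0,0,0,0]]
  ]
}}

```text
time_s: 23.72
tool_pos: [0.6366, 0.0029, 0.272]
tool_rot: [180.0, -0.0, 103.8]
force: [-0.0, 0.2, -1.5]
grip_width: 0.0239
grasp_force: 50.0
```

```bash
python3 - <<'E'
from h import *
plan(.6362,.0009,.1236,103.7)
for n in("scene","top"):
    c=eyes.read_camera(n); P=cloud(c)
    q=near(P,(.625,0),.05,.155,.19); print(n,len(q),line(q) if len(q)>5 else 0,np.round(np.percentile(q,[2,98],axis=0),3).tolist())
    if n=="scene":
        q=near(P,(.636,0),.012,.185,.25); A=np.c_[q[:,2]-.22,np.ones(len(q))]; print("rod tilt",np.linalg.lstsq(A,q[:,:2],rcond=None)[0])
E
```

```text
shift [-0.0067 -0.003   0.4948] turn [ 0.0001 -0.0003  0.0004] | mm [ -2.   -0.9 148.4] deg [ 0.  -0.   0.1]
scene 128 (array([ 0.6238, -0.0028,  0.1759]), np.float64(13.1147573606206)) [[0.603, -0.009, 0.168], [0.642, 0.004, 0.188]]
rod tilt [[3.70172107e-03 4.57828417e-03]
 [6.38626834e-01 3.32831062e-04]]Traceback (most recent call last):
  File "<stdin>", line 5, in <module>
    return _quantile_unchecked(
        a, q, axis, out, overwrite_input, method, keepdims, weights)
    return _ureduce(a,
                    func=_quantile_ureduce_func,
    ...<5 lines>...
                    overwrite_input=overwrite_input,
                    method=method)
    r = func(a, **kwargs)
    result = _quantile(arr,
                       quantiles=q,
    ...<2 lines>...
                       out=out,
                       weights=wgt)
    slices_having_nans = np.isnan(arr[-1, ...])
                                  ~~~^^^^^^^^^
IndexError: index -1 is out of bounds for axis 0 with size 0
```

Request:
{"method": "servo_tool", "body": {
  "series": [
    [[-0.007,-0.003,0.01,0,0,0,0],[-0.007,-0.003,0.04,0,0,0,0],[-0.007,-0.003,0.09,0,0,0,0],[-0.007,-0.003,0.14,0,0,0,0],[-0.007,-0.003,0.19,0,0,0,0],[-0.007,-0.003,0.24,0,0,0,0],[-0.007,-0.003,0.29,0,0,0,0],[-0.007,-0.003,0.34,0,0,0,0],[-0.007,-0.003,0.39,0,0,0,0],[-0.007,-0.003,0.43,0,0,0,0],[-0.007,-0.003,0.455,0,0,0,0],[-0.007,-0.003,0.465,0,0,0,0]]
  ]
}}

```text
time_s: 24.82
tool_pos: [0.6352, -0.0003, 0.1306]
tool_rot: [-179.9, -0.0, 103.7]
force: [0.4, 0.4, -1.9]
grip_width: 0.0237
grasp_force: 50.0
```

Request:
{"method": "servo_tool", "body": {
  "series": [
    [[0,0,0.006,0,0,0,0],[0,0,0.012,0,0,0,0],[0,0,0.018,0,0,0,0],[0,0,0.023,0,0,0,0],[0,0,0.026,0,0,0,0],[0,0,0.026,0,0,0,0],[0,0,0.026,0,0,0,0]]
  ]
}}

```text
time_s: 25.4
tool_pos: [0.6362, -0.0005, 0.1249]
tool_rot: [180.0, -0.0, 103.7]
force: [0.2, 0.3, -2.3]
grip_width: 0.0238
grasp_force: 50.0
```

Still hanging free, so I go a little lower until it touches.

Request:
{"method": "servo_tool", "body": {
  "series": [
    [[0,0,0.003,0,0,0,0],[0,0,0.006,0,0,0,0],[0,0,0.006,0,0,0,0],[0,0,0.006,0,0,0,0]]
  ]
}}

```text
time_s: 25.73
tool_pos: [0.6361, -0.0004, 0.1228]
tool_rot: [-180.0, -0.0, 103.7]
force: [-0.4, -0.9, -1.5]
grip_width: 0.0238
grasp_force: 50.0
```

Request:
{"method": "servo_tool", "body": {
  "series": [
    [[0,0,0.0015,0,0,0,0],[0,0,0.003,0,0,0,0],[0,0,0.003,0,0,0,0],[0,0,0.003,0,0,0,0]]
  ]
}}

```text
time_s: 26.07
tool_pos: [0.6362, -0.0005, 0.1226]
tool_rot: [180.0, -0.0, 103.7]
force: [-2.2, 0.9, 3.7]
grip_width: 0.0237
grasp_force: 50.0
```

Request:
{"method": "servo_tool", "body": {
  "series": [
    [[0,0,-0.002,0,0,0,0.3],[0,0,-0.003,0,0,0,0.35],[0,0,-0.003,0,0,0,0.4],[0,0,-0.003,0,0,0,0.5],[0,0,-0.003,0,0,0,0.6],[0,0,-0.003,0,0,0,0.7],[0,0,-0.003,0,0,0,0.7],[0,0,-0.003,0,0,0,0.7],[0,0,-0.003,0,0,0,0.7]]
  ]
}}

```text
time_s: 26.82
tool_pos: [0.6361, -0.0005, 0.1229]
tool_rot: [180.0, -0.0, 103.7]
force: [0.1, -0.6, 0.4]
grip_width: 0.0592
grasp_force: 0.0
```

Request:
{"method": "servo_tool", "body": {
  "series": [
    [[0,0,-0.02,0,0,0,0.7],[0,0,-0.06,0,0,0,0.7],[0,0,-0.12,0,0,0,0.7],[0,0,-0.18,0,0,0,0.7],[0,0,-0.24,0,0,0,0.7],[0,0,-0.3,0,0,0,0.7],[0,0,-0.34,0,0,0,0.7],[0,0,-0.36,0,0,0,0.7],[0,0,-0.36,0,0,0,0.7],[0,0,-0.36,0,0,0,0.7]]
  ]
}}

```text
time_s: 27.65
tool_pos: [0.636, -0.0005, 0.2307]
tool_rot: [-180.0, -0.0, 103.7]
force: [0.1, 0.3, -0.0]
grip_width: 0.0609
grasp_force: 0.0
```

```bash
python3 - <<'E'
from h import *
o=get_obs(); print(o["time_s"],o["tool_pos"],o["force"],o["grip_width"])
for n in("scene","top"):
    c=eyes.read_camera(n); P=cloud(c); F=masks(c["frame"])
    q=near(P[F["yellow"]],(.636,.003),.05,.12,.2); print(n,"yellow",len(q),np.round(np.percentile(q,[1,99],axis=0),4).tolist() if len(q) else 0)
    q=near(P[F["blue"]],(.566,.19),.06,.03,.1); print("cap",np.round(np.percentile(q,[1,50,99],axis=0),4).tolist() if len(q) else 0)
    if n=="scene": cv2.imwrite("pics/f.png",cv2.resize(c["frame"][120:320,220:460,::-1],None,fx=3,fy=3,interpolation=cv2.INTER_CUBIC)[:600])
E
```

```text
27.65 [ 6.35997291e-01 -4.72743124e-04  2.30748490e-01] [ 0.05309957  0.30576143 -0.0392035 ] 0.06086396545243162
scene yellow 265 [[0.6287, -0.0147, 0.1245], [0.6507, 0.0096, 0.1725]]
cap [[0.5396, 0.1632, 0.053], [0.5675, 0.1873, 0.0554], [0.5968, 0.2192, 0.0583]]
top yellow 0 0
cap [[0.5376, 0.164, 0.0522], [0.5615, 0.1923, 0.0565], [0.5949, 0.2214, 0.061]]
```

View pics/f.png

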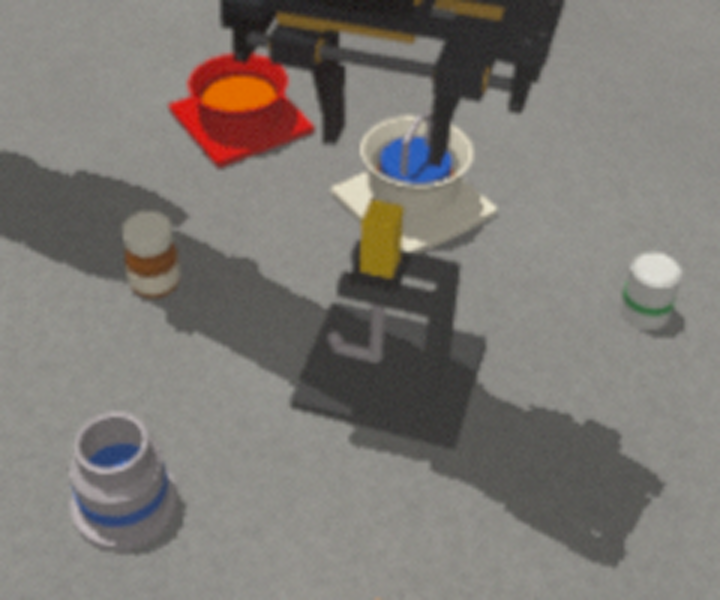

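```bash
python3 - <<'E'
from h import *
for n in("scene","top"):
    c=eyes.read_camera(n); P=cloud(c); F=masks(c["frame"])
    q=near(P[F["blue"]],(.566,.192),.024,.04,.075); z=q[:,2]; z=z[z<.0605]
    q=near(P,(.567,.192),.056,.058,.08); r=np.hypot(*(q[:,:2]-[.567,.192]).T); 
    print(n,"cap top",np.median(z),len(z),"rim",[(a,int(((r>a)&(r<a+.002)).sum()),np.round(np.percentile(q[(r>a)&(r<a+.002),2],[50,90]),4).tolist()) for a in(.042,.044,.046,.048)])
    c0=dict(np.load(n+".npz")); P0=cloud(c0); q=near(P0[masks(c0["frame"])["orange"]],(.567,.192),.03,.02,.07); print(" seat0",np.median(q[:,2]))
E
```

```text
scene cap top 0.0558998517344097 99 rim [(0.042, 35, [0.0605, 0.0634]), (0.044, 48, [0.0636, 0.0659]), (0.046, 51, [0.0649, 0.0667]), (0.048, 52, [0.0652, 0.0663])]
 seat0 0.043952348279903575
top cap top 0.0565458256726723 307 rim [(0.042, 112, [0.062, 0.0649]), (0.044, 129, [0.0641, 0.0679]), (0.046, 143, [0.0657, 0.0685]), (0.048, 74, [0.0663, 0.0682])]
 seat0 0.04493411394332769
```

Rim minus cap top reads about 10 mm. That matches a bottomed seat, as did the sharp rise to about 13 N with no further travel. The hook hangs upright in its stand, and the jar and bystanders look untouched. Handing in.

```bash
python3 -c "
from cell import env
print(env.sign_off())"
```

```text
the job is handed in; nothing more can be done
None
```

The job is handed in, with no verdict shown: the cap sits level in the white rest, pressed until the seat stopped moving; the hook hangs back in its stand, the jar is still standing, and the other items look undisturbed.

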